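Load the D cell and close the lantern's bayonet battery cap, ready for taping

ROBOT

A 6-joint arm with a two-finger parallel gripper is mounted at the origin on the work surface. World frame = base frame: x ahead of the robot, y to its left, z up, the work surface at z = 0. Lengths are in m, angles in rad, forces in N, time in s.
With the tool pointing down it reaches from about 0.3 to 0.775 m from the base axis. Payload 14.6 kg.
Tool frame: the origin (TCP) lies at the very end of the fingers, on their centre line; the grasp point (between the pads) lies 19 mm behind it; y points along the fingers, x is the direction in which the jaws open and shut, and the axes are right-handed (so a half turn about y gives the same grasp; the last joint's range is limited). The gripper opens to 94 mm and grips with 3 to 60 N. Pads are 16 mm wide; open, the fingers measure 119 mm over their backs; the gripper's body (75 mm by 177 mm) begins 78 mm behind the grasp point.
Start: joints at [1.057, 0.3, 1.521, -0, 1.321, -0.067], TCP at [0.238, 0.496, 0.167] pointing down, gripper open.
Joint ranges: [-3.03, 3.03], [-0.79, 2.21], [0.23, 2.52], [-1.04, 4.18], [0, 3.07], [-2.55, 2.55]. Speed limits (rad/s): [2.22, 2.22, 2.57, 3.14, 3.14, 3.14].

INTERFACE

Orientations are given as [roll, pitch, yaw] about the fixed x, y, z axes, in that order (R = Rz(yaw) Ry(pitch) Rx(roll)).
In Python, from station import * gives the robot as it stands.
- The arm moves only by the tool send_rows, never from a script. Its argument "series" is text: rows parted by semicolons, each of 7 numbers parted by spaces: the turn, a rotation vector about the tool's x, y, z in units of 5 degrees (1.0 is 5 degrees), then the shift along the tool's x, y, z in cm, then the opening, from -1 (shut) to 1 (fully open). A call has exactly 10 rows; each row is the pose to reach, as a shift and turn from the pose commanded when the call began, along the tool's axes at that moment; what a row does not reach only later rows make up. A row lasts 1/12 s, in which the tool goes at most 41.7 mm and 7.16 degrees, less where a joint would pass 70% of its speed; a pose out of reach is approached as far as the arm can. A call with a gripper value outside its range is refused whole. The fingers move at their own pace and stop on an object; "newtons" is the grip in N (left out, the last holds). Time passes only in rows, so rows that repeat a pose let the fingers close, or fill a call up. It gives the time, the measured TCP pose, the force and the opening at its end, in the units of the state.
- get_obs(): the state, without advancing time (a new reading comes with each control period).
- camera(name): name is "scene" or "top" or "wrist"; returns the picture (400x640x3 uint8, red, green, blue); there is no depth.
- camera_info(name): a dict with "K" (3x3 intrinsics, pixels), "k1" (the pictures are not rectified: a ray, as slopes to the right and down, at radius r is drawn at 1 + k1 r^2 times it, then the intrinsics apply), "R" (3x3) and "t" (3): a world point X has camera coordinates R X + t; the wrist camera has in their place "mount" (4x4, takes a point from camera to tool coordinates, whose origin is the TCP and whose axes are the tool frame's). Camera axes: x right, y down, z forward; pixel columns grow to the right and rows downward; lengths in m; the calibration is good to about 2 mm. A picture is of the moment at which its call begins: read the wrist's pose just before it. camera_info takes no time and is no camera call.
- hand_in(): hands the job in, once; it reports no verdict.
The state is a dict: "time_s": time; "qpos": joint angles; "joint_vel": joint speeds; "tau": joint torques, N m; "ee_pos": TCP position; "eef_rot": TCP orientation; "force": force on the tool from outside, world axes, zero at the start; "moment": the same for the moment, N m; "grip_width": finger opening in m.
Only numpy, scipy, OpenCV 4.12 (cv2) and the standard library are available. Lean on these libraries where they do the work, as an engineer would, in place of code of your own. Each camera call takes 0.05 s, during which the arm holds its last target. There are 200 camera calls.

TASK

Get the open lantern in the foam tray ready for the parcel: slide the loose D cell into its battery tube, button end up, then set the orange cap in the slots, push it down against the spring and twist it clockwise a quarter turn to its stop. Finish while still holding the cap, pressed down fully flush on the collar and turned against the stop, so that I can tape it over; do not let go of it. Leave the tape gun, tape roll, marker and cutter where they lie.

Things in the scene. Friction and masses are not known exactly. Their poses are not given: they have to be found in the camera images.
- lantern: The open LED lantern, the one without a cap: orange body, white globe, black collar on top. Stands head down, fixed in the foam, which keeps it from moving or turning. 185 mm tall; origin at the centre of its lowest face, 6 mm above the bench; z up along the battery tube; x through the collar's two entry slots (at +x and -x).
- mouth (a point): Centre of the black collar's rim, on the tube's axis, 191 mm above the bench; axes as lantern. The collar is 68 mm across, its opening 47 mm, its track floor 18 mm below the rim; there a cone leads into the cell tube, 38 mm bore, with a spring contact at its bottom. A cell standing on it has its button 14 mm below the rim.
- slot (a point): One entry slot (at +x; its twin is at -x), on the rim 27 mm from the axis: a gap 13 mm wide in the collar's 5 mm thick lip, reaching out to 62 mm across, by a white mark. Under the lip a track runs from it clockwise (seen from above) for a quarter turn (1.57 rad) of lug travel to a solid stop (red mark); anticlockwise is blocked.
- contact_plate (a joint): Travel of the spring contact at the bottom of the tube, m: 0 when up (also with the cell standing on it), about 0.008 with the cap flush on the collar. It takes about 3.6 N to start it and 0.9 N more per mm: about 11 N with the cap flush.
- cell: The D cell, 33 mm diameter, 61 mm tall with its button, 0.1 to 0.17 kg, blue with a copper band near the button end; stands loose on the bench, button up. Origin at the centre of its flat end, z towards the button.
- cap: The orange battery cap, loose, upright on the bench, about 60 g. Origin at the centre of the plug's underside, z up. Black plug 43 mm diameter, 22 mm high, its lowest 8 mm tapering to 28 mm; two brass lugs 8 mm wide along +x and -x, 57 mm across, 8 to 13 mm up; disc 68 mm diameter, 22 to 27 mm up. Enters with cap x along lantern x, either way round. Flush: disc on the rim, origin 22 mm below it.
- cap_grip (a point): Top centre of the cap's grip bar, 51 mm above the cap's origin; axes as cap. The bar is 46 mm long (x), 12 mm thick (y) and stands 24 mm above the disc. The lugs pass under the lip once the disc is less than 4 mm above the rim. The slots have no catch: let go, the spring lifts the turned cap until the disc is 4 mm off the rim.
- finished_lantern: The other, identical lantern in the foam, already closed and taped, 130 mm away; fixed, its top 220 mm above the bench. An example of how the cap should end up. Nothing to do on it.
- tray: Cardboard tray with grey foam that holds both lanterns; 140 by 260 mm (x, y), walls 60 mm high; fixed. Origin at the centre of its underside.
- tape_roll: Roll of brown tape lying flat, 100 mm diameter, 48 mm high; leave it. Origin at the centre of its underside.
- tape_gun: Tape gun with red blade guard and black handle, about 240 mm long and 97 mm high; leave it. Origin on the bench under its frame.
- marker: Blue and white marker pen lying on the bench, 140 mm long; leave it. Origin under its middle.
- cutter: Yellow box cutter lying on the bench, 160 mm long, 17 mm high; leave it. Origin under its middle.
There are look-alikes about, which are no part of the job. Of the things that look like the cell, take the one that is farthest to the robot's right at the start. Several things look just like the cap: the one meant starts nearest to the robot's base.

How it is judged:
On the way, in this order (a step that is already met when the one before it is completed fails the run):
1. the cell is in the battery tube, button up, standing on the spring contact, let go (x of cell in the frame of lantern between -0.004 and 0.004 m and y of cell in the frame of lantern between -0.004 and 0.004 m and angle between cell's own z axis and vertical below 0.12 rad and z of cell in the frame of lantern below 0.116 m and contact force between the fingers and cell below 0.1 N), for 0.2 s.
2. the cap is pushed down into the entry slots, against the cell and its spring (horizontal distance between cap and mouth below 0.004 m and z of cap in the frame of mouth below -0.016 m and angle between the x axis of cap and the x axis of lantern, either way round below 0.3 rad), for 0.04 s.
At the end, for the whole second after the job is handed in: The cell stands in the tube button up with its spring pressed in (more than 5 mm); the cap sits on the mouth's axis within 4 mm, level, flush on the collar within 2 mm, turned at least 77 degrees of the 90 to its stop, and the fingers still hold it (over 2 N of contact) through the last second (x of cell in the frame of lantern between -0.004 and 0.004 m and y of cell in the frame of lantern between -0.004 and 0.004 m and angle between cell's own z axis and vertical below 0.12 rad and value of joint contact_plate above 0.005 m and horizontal distance between cap and mouth below 0.004 m and z of cap in the frame of mouth below -0.02 m and angle between cap's own z axis and vertical below 0.07 rad and angle between the x axis of cap and the x axis of lantern, either way round above 1.34 rad and contact force between the fingers and cap above 2 N); the arm keeps its last pose, push and grip.
It fails at once if the tape roll is shifted by more than 30 mm (distance of tape_roll from where it was at the start of the episode above 0.03 m).
It fails at once if the tape gun is shifted by more than 30 mm (distance of tape_gun from where it was at the start of the episode above 0.03 m).
It fails at once if the marker is shifted by more than 30 mm (distance of marker from where it was at the start of the episode above 0.03 m).
It fails at once if the cutter is shifted by more than 30 mm (distance of cutter from where it was at the start of the episode above 0.03 m).
It also fails if it takes over 70 s, if anything falls off the work surface, if the arm or the gripper's body presses on something with over 40 N, if the wrist force passes 120 N, or if a joint passes its speed limit or range.

## Working session

There is one attempt and no reset: what is moved stays moved. The work goes in short steps, Python scripts to look and compute and a tool call to move; the robot and the scene stay as the last step left them, time stands still between calls to the robot, and variables do not carry over. Pictures are saved under pics/ and viewed, on a budget of 10 in all, crops included, one or two more only if the job needs it, and the job is handed in when it is done.

Besides the shell and the picture viewer there is one more tool, called after "Request:" by a JSON object that holds its "fn" and its "kwargs", one argument or row to a line. send_rows: Moves the arm, as the interface text tells. Its arguments: {"type":"object","properties":{"series":{"type":"string"},"newtons":{"type":"number"}},"required":["series"]}

```bash
mkdir -p pics; ls; python3 - <<'E'
from station import *
import cv2,json
o=get_obs();print(o)
for n in("scene","top"):
    cv2.imwrite(f"pics/{n}0.png",camera(n)[:,:,::-1]);print(n,camera_info(n))
print(camera_info("wrist"))
E
```

```text
pics
{'time_s': 0.0, 'qpos': array([ 1.05739510e+00,  3.00472476e-01,  1.52160370e+00, -3.80468426e-07,
        1.32068928e+00, -6.65850519e-02]), 'joint_vel': array([-1.12986660e-03,  6.27868121e-04,  5.02948731e-05,  9.68480207e-04,
        2.60007126e-03, -1.78166119e-04]), 'tau': array([ 1.72010099e-03, -5.31794930e+01, -3.52750075e+01,  7.09187379e-02,
        2.41974351e-02, -7.66186781e-05]), 'ee_pos': array([0.23749357, 0.49573272, 0.16667603]), 'eef_rot': array([-1.57071866e+00,  1.17022864e-03,  1.12398030e+00]), 'force': array([-0.14722757,  0.20134578,  0.19960619]), 'moment': array([-0.07531915, -0.01000009, -0.04845852]), 'grip_width': 0.09421699064985843}
scene {'K': array([[400.99282257,   0.        , 320.12775864],
       [  0.        , 400.99282257, 196.8413124 ],
       [  0.        ,   0.        ,   1.        ]]), 'k1': -0.06765785491894852, 'R': array([[ 0.83184757,  0.55479295,  0.01531038],
       [ 0.44837973, -0.65552414, -0.60765427],
       [-0.32708599,  0.51234059, -0.79405408]]), 't': array([-0.39405155, -0.20209337,  1.22367257])}
top {'K': array([[421.
[... 213 characters left out ...]
0247173],
       [-0.99001974,  0.01785467, -0.13979316],
       [ 0.13972498, -0.00501654, -0.99017764]]), 't': array([-0.07264168,  0.53017163,  1.17078209])}
{'K': array([[319.59443322,   0.        , 318.34796418],
       [  0.        , 319.59443322, 198.80144333],
       [  0.        ,   0.        ,   1.        ]]), 'k1': -0.04798075888907415, 'mount': array([[ 9.99999490e-01, -8.35602082e-05, -1.00675128e-03,
        -1.43222264e-04],
       [ 9.39562623e-04, -2.89208433e-01,  9.57265689e-01,
        -2.17133357e-01],
       [-3.71150281e-04, -9.57266147e-01, -2.89208207e-01,
         8.31075301e-02],
       [ 0.00000000e+00,  0.00000000e+00,  0.00000000e+00,
         1.00000000e+00]])}
```

View pics/top0.png

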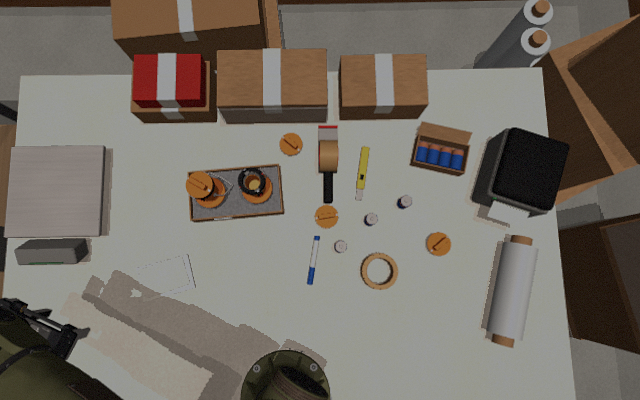

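View pics/scene0.png

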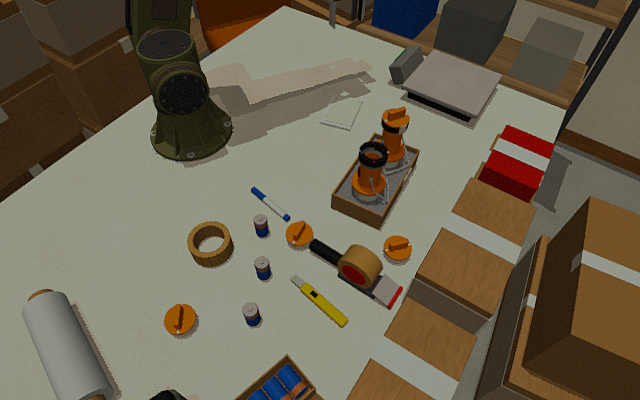

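The top view shows standing cells at (340,246), (371,219) and (405,202). The target is the rightmost, (405,202). Loose caps are at (291,145), (326,216) and (438,244), and (326,216) looks nearest to the base. The open lantern's collar is at (254,184). The scene view agrees: target cell at (251,314), cap at (299,234), collar at (372,154).

```bash
cat > h.py <<'E'
from station import *
import numpy as np, cv2
from scipy.spatial.transform import Rotation as Ro
def cam(n,o=None):
    c=camera_info(n)
    if n=="wrist":
        o=o or get_obs(); T=np.eye(4);T[:3,:3]=Ro.from_euler('xyz',o['eef_rot']).as_matrix();T[:3,3]=o['ee_pos']
        M=T@c['mount'];R=M[:3,:3].T;t=-R@M[:3,3]
    else: R,t=c['R'],c['t']
    return c['K'],c['k1'],R,t
def ray(C,uv):
    K,k,R,t=C;uv=np.atleast_2d(np.float64(uv))
    d=np.c_[(uv[:,0]-K[0,2])/K[0,0],(uv[:,1]-K[1,2])/K[1,1]];s=d.copy()
    for _ in range(20): s=d/(1+k*(s**2).sum(1,keepdims=True))
    return -R.T@t,np.c_[s,np.ones(len(s))]@R
def onz(C,uv,z):
    c,d=ray(C,uv);return c+d*((z-c[2])/d[:,2:])
def tri(rays):
    A=np.zeros((3,3));b=np.zeros(3)
    for c,d in rays:
        d=d[0]/np.linalg.norm(d);P=np.eye(3)-np.outer(d,d);A+=P;b+=P@c
    return np.linalg.solve(A,b)
def proj(C,X):
    K,k,R,t=C;p=np.atleast_2d(X)@R.T+t;s=p[:,:2]/p[:,2:];s=s*(1+k*(s**2).sum(1,keepdims=True));return s*[K[0,0],K[1,1]]+K[:2,2]
def go(xyz,yaw,o=None):
    "tool turn (5deg units) and shift (cm) to a tool-down pose"
    o=o or get_obs();R=Ro.from_euler('xyz',o['eef_rot']);G=Ro.from_euler('xyz',[-np.pi/2,0,yaw])
    print("turn",np.round(np.degrees((R.inv()*G).as_rotvec())/5,2),"shift",np.round(R.inv().apply(np.array(xyz)-o['ee_pos'])*100,2),"q",np.round(o['qpos'],2))
E
python3 - <<'E'
from h import *
T,S=cam("top"),cam("scene")
im=cv2.imread("pics/top0.png");im2=cv2.imread("pics/scene0.png")
for n,uv,z in(("cellA",(405,202),.061),("cellB",(371,219),.061),("cellC",(340,246),.061),("cap1",(326,216),.03),("cap2",(291,145),.03),("cap3",(438,244),.03),("collar",(254,184),.191),("fin",(200,184),.2)):
    p=onz(T,uv,z)[0];print(n,p.round(3),np.hypot(*p[:2]).round(3))
print(tri([ray(T,(254,184)),ray(S,(372,154))]),tri([ray(T,(405,202)),ray(S,(251,307))]),tri([ray(T,(326,216)),ray(S,(299,234))]))
a=cv2.resize(im[120:270,180:420],(800,500),interpolation=cv2.INTER_CUBIC);cv2.imwrite("pics/topc.png",a)
go([.5,-.2,.25],0)
E
```

```text
cellA [ 0.527 -0.344  0.061] 0.629
cellB [ 0.481 -0.247  0.061] 0.54
cellC [ 0.407 -0.158  0.061] 0.437
cap1 [ 0.495 -0.123  0.03 ] 0.51
cap2 [ 0.706 -0.025  0.03 ] 0.707
cap3 [ 0.409 -0.439  0.03 ] 0.6
collar [0.561 0.062 0.191] 0.564
fin [0.561 0.195 0.2  ] 0.594
[0.5666705  0.06656548 0.17680858] [ 0.52867297 -0.34586627  0.05108886] [ 0.49525    -0.12410289  0.01677565]
turn [ 1.000e-02  1.288e+01 -1.000e-02] shift [-51.42  -8.28 -53.73] q [ 1.06  0.3   1.52  0.    1.32 -0.07]
```

View pics/topc.png

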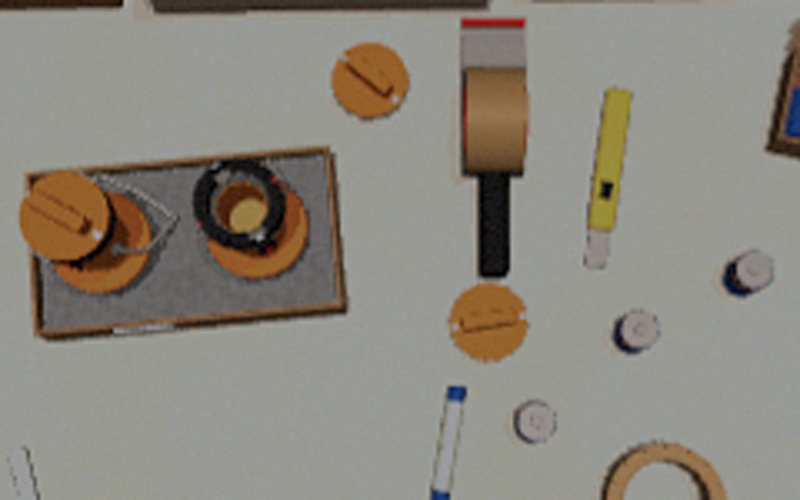

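```bash
python3 -c "
from h import *
go([.527,-.344,.2],0)"
```

```text
turn [ 1.000e-02  1.288e+01 -1.000e-02] shift [-63.23  -3.27 -62.39] q [ 1.06  0.3   1.52  0.    1.32 -0.07]
```

Request:
{"fn": "send_rows", "kwargs": {
  "series": "0 12.9 0 -63 -6 -62 1;0 12.9 0 -63 -6 -62 1;0 12.9 0 -63 -6 -62 1;0 12.9 0 -63 -6 -62 1;0 12.9 0 -63 -6 -62 1;0 12.9 0 -63 -6 -62 1;0 12.9 0 -63 -6 -62 1;0 12.9 0 -63 -6 -62 1;0 12.9 0 -63 -6 -62 1;0 12.9 0 -63 -6 -62 1",
  "newtons": 20
}}

```text
time_s: 0.93
ee_pos: [0.3726, 0.1008, 0.1957]
eef_rot: [-1.571, -0.0, -0.01]
force: [1.5, 0.3, 0.6]
grip_width: 0.094
```

```bash
python3 -c "
from h import *
o=get_obs();print(o['ee_pos'],o['time_s'],o['eef_rot'])
go([.527,-.344,.2],0)"
```

```text
[0.37257752 0.10082397 0.19567445] 0.9333 [-1.57070518e+00 -2.97992855e-04 -1.01296891e-02]
turn [-0.   -0.12  0.  ] shift [ 15.89  -0.43 -44.32] q [ 0.17 -0.1   1.9   0.    1.35  0.18]
```

Request:
{"fn": "send_rows", "kwargs": {
  "series": "0 -0.1 0 15.5 -0.4 -43.5 0.3;0 -0.1 0 15.5 -0.4 -43.5 0.3;0 -0.1 0 15.5 -0.4 -43.5 0.3;0 -0.1 0 15.5 -0.4 -43.5 0.3;0 -0.1 0 15.5 -0.4 -43.5 0.3;0 -0.1 0 15.5 -0.4 -43.5 0.3;0 -0.1 0 15.5 -0.4 -43.5 0.3;0 -0.1 0 15.5 -0.4 -43.5 0.3;0 -0.1 0 15.5 -0.4 -43.5 0.3;0 -0.1 0 15.5 -0.4 -43.5 0.3"
}}

```text
time_s: 1.77
ee_pos: [0.5118, -0.292, 0.1986]
eef_rot: [-1.57, 0.001, 0.007]
force: [1.2, 0.3, 1.2]
grip_width: 0.0611
```

Request:
{"fn": "send_rows", "kwargs": {
  "series": "0 0 0 0 0 -4 0.3;0 0 0 0 0 -4 0.3;0 0 0 0 0 -4 0.3;0 0 0 0 0 -4 0.3;0 0 0 0 0 -4 0.3;0 0 0 0 0 -4 0.3;0 0 0 0 0 -4 0.3;0 0 0 0 0 -4 0.3;0 0 0 0 0 -4 0.3;0 0 0 0 0 -4 0.3"
}}

```text
time_s: 2.6
ee_pos: [0.5121, -0.3297, 0.1992]
eef_rot: [-1.571, -0.0, 0.007]
force: [-0.1, 1.4, 0.3]
grip_width: 0.0609
```

```bash
python3 - <<'E'
from h import *
o=get_obs();im=camera("wrist");cv2.imwrite("pics/w1.png",im[:,:,::-1]);np.save("o1.npy",o,allow_pickle=True)
print(o['ee_pos'],o['eef_rot'],proj(cam("wrist",o),[.528,-.345,.061]))
E
```

```text
[ 0.51210331 -0.32972212  0.19921497] [-1.57097580e+00 -1.57538416e-04  7.28109988e-03] [[330.95789337 191.80817503]]
```

View pics/w1.png

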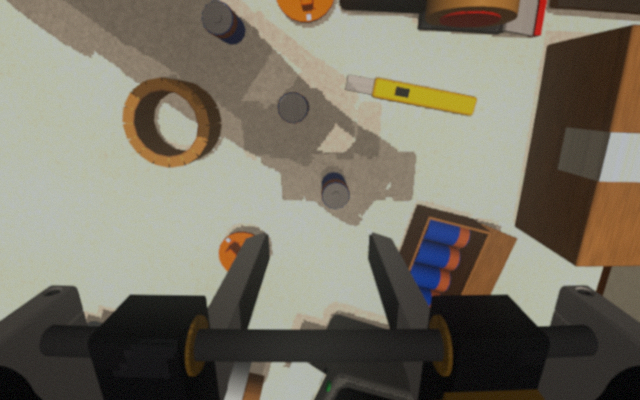

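The wrist view shows the target cell's silver top at about (336,193), with cells B and C up and to the left. Fingertips are at (260,236) and (375,236). The neighbours are clear of the jaws.

```bash
python3 - <<'E'
from h import *
o=np.load("o1.npy",allow_pickle=True).item();C=cam("wrist",o)
im=cv2.imread("pics/w1.png");g=cv2.cvtColor(im,6);g=cv2.resize(g[160:230,300:370],None,fx=4,fy=4,interpolation=cv2.INTER_CUBIC)
c=cv2.HoughCircles(g,cv2.HOUGH_GRADIENT,1,20,param1=80,param2=12,minRadius=40,maxRadius=70)
for u in c[0][:4]:
    p=np.array([300+u[0]/4,160+u[1]/4]);print(p,u[2]/4,onz(C,p,.058))
im2=cv2.imread("pics/w1.png")[150:240,280:390];cv2.imwrite("pics/w1c.png",cv2.resize(im2,None,fx=5,fy=5,interpolation=cv2.INTER_CUBIC))
go([.528,-.345,.2],0)
print(ray(cam("wrist",o),[336,193])[0])
E
```

```text
[333.125 183.875] 11.85 [[ 0.53045881 -0.33630448  0.058     ]]
turn [0.   0.08 0.  ] shift [ 1.58 -0.08 -1.53] q [-0.63  0.41  1.3   0.    1.43 -0.64]
[ 0.51284373 -0.24579192  0.41633336]
```

View pics/w1c.png

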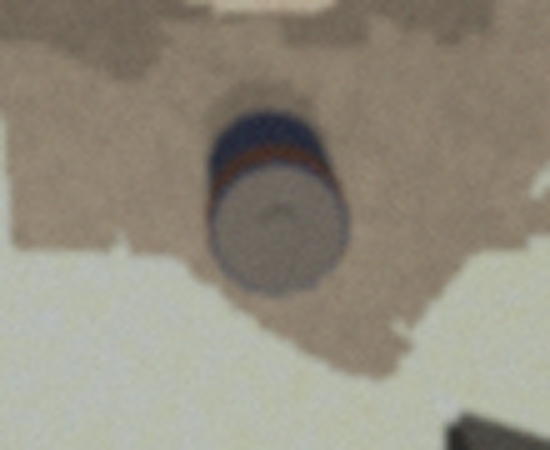

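The crop shows the copper band just under the top disc, so the button is up. The top disc's centre is at (335.8,195.8).

```bash
python3 - <<'E'
from h import *
o=np.load("o1.npy",allow_pickle=True).item();C=cam("wrist",o)
p=onz(C,[335.8,195.8],.058)[0];print(p)
go([p[0],p[1],.04],0)
E
```

```text
[ 0.53387517 -0.35063904  0.058     ]
turn [0.   0.08 0.  ] shift [ 2.16 15.92 -2.1 ] q [-0.63  0.41  1.3   0.    1.43 -0.64]
```

Request:
{"fn": "send_rows", "kwargs": {
  "series": "0 0.1 0 2 0 -2 0.3;0 0.1 0 2 5 -2 0.3;0 0.1 0 2 9 -2 0.3;0 0.1 0 2 12 -2 0.3;0 0.1 0 2 14 -2 0.3;0 0.1 0 2 15.8 -2 0.3;0 0.1 0 2 15.8 -2 0.3;0 0.1 0 2 15.8 -2 0.3;0 0.1 0 2 15.8 -2 0.3;0 0.1 0 2 15.8 -2 0.3"
}}

```text
time_s: 3.48
ee_pos: [0.5329, -0.3503, 0.0429]
eef_rot: [-1.572, -0.002, -0.002]
force: [-1.0, 0.2, 0.5]
grip_width: 0.061
```

```bash
python3 - <<'E'
from h import *
o=get_obs();im=camera("wrist");cv2.imwrite("pics/w2.png",im[100:350,200:440,::-1]);print(o['ee_pos'],o['force'])
C=cam("wrist",o);print(proj(C,[[.5339,-.3506,.058],[.528,-.345,.058],o['ee_pos']]))
E
```

```text
[ 0.53286403 -0.3503131   0.04287919] [-1.02722434  0.18619528  0.49849008]
[[318.03240185 231.07591496]
 [309.29005649 223.4287398 ]
 [316.59010651 222.6425012 ]]
```

View pics/w2.png

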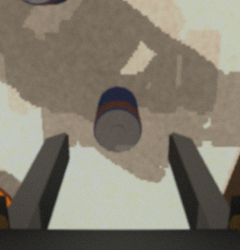

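Request:
{"fn": "send_rows", "kwargs": {
  "series": "0 0 0 0.1 0.5 0.1 0.3;0 0 0 0.1 0.8 0.1 0.3;0 0 0 0.1 0.8 0.1 0.3;0 0 0 0.1 0.8 0.1 -0.6;0 0 0 0.1 0.8 0.1 -0.6;0 0 0 0.1 0.8 0.1 -0.6;0 0 0 0.1 0.8 0.1 -0.6;0 0 0 0.1 0.8 0.1 -0.6;0 0 0 0.1 0.8 0.1 -0.6;0 0 0 0.1 0.8 0.1 -0.6",
  "newtons": 25
}}

```text
time_s: 4.37
ee_pos: [0.5332, -0.3488, 0.0331]
eef_rot: [-1.571, -0.0, -0.002]
force: [-0.5, -0.1, 0.2]
grip_width: 0.02
```

Request:
{"fn": "send_rows", "kwargs": {
  "series": "0 0 0 0 0 0 -0.6;0 0 0 0 0 0 -0.6;0 0 0 0 -1 0 -0.6;0 0 0 0 -4 0 -0.6;0 0 0 0 -8 0 -0.6;0 0 0 0 -12 0 -0.6;0 0 0 0 -16 0 -0.6;0 0 0 0 -20 0 -0.6;0 0 0 0 -24 0 -0.6;0 0 0 0 -26 0 -0.6"
}}

```text
time_s: 5.2
ee_pos: [0.5334, -0.3489, 0.2997]
eef_rot: [-1.575, -0.005, -0.002]
force: [0.6, -0.1, 1.3]
grip_width: 0.0187
```

```bash
python3 -c "
from h import *
for y in(0,-1.57):go([.48,.066,.32],y)"
```

```text
turn [ 0.05 -0.02  0.06] shift [-5.4  -2.23 41.48] q [-0.64  0.45  1.02 -0.    1.67 -0.64]
turn [-1.000e-02  1.797e+01  9.000e-02] shift [-5.4  -2.23 41.48] q [-0.64  0.45  1.02 -0.    1.67 -0.64]
```

The grip shut to 18.7 mm, so the cell is not held. I'll look.

```bash
python3 - <<'E'
from h import *
o=get_obs();im=camera("wrist");cv2.imwrite("pics/w3.png",im[:,:,::-1]);np.save("o1.npy",o,allow_pickle=True);cv2.imwrite("pics/top3.png",camera("top")[:,:,::-1])
print(o['ee_pos'],o['grip_width'],proj(cam("wrist",o),[.533,-.349,.061]))
E
```

```text
[ 0.53336698 -0.34893403  0.29970054] 0.018712508162161613 [[316.36888147 162.19155332]]
```

View pics/w3.png

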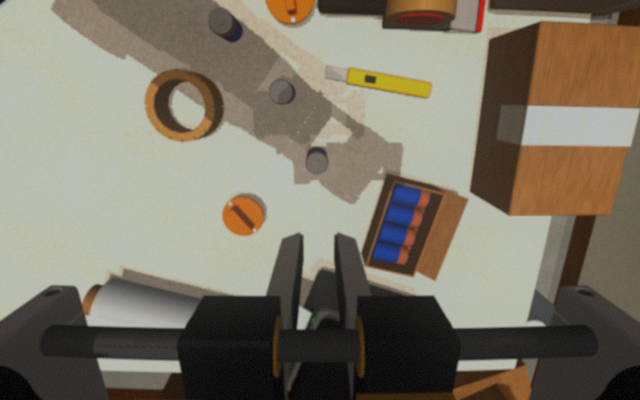

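The cell is still standing, untouched, at (316,161). In the image the fingertips sit about 40 mm short of the stated TCP: a 61 mm gap spans 102 px, which puts them at 0.19 m depth. So the fingers closed above the cell. I'll go lower, still above the bench even if the stated TCP is right, and close gently to test this.

Request:
{"fn": "send_rows", "kwargs": {
  "series": "0 0 0 0 4 0 0.3;0 0 0 0 8 0 0.3;0 0 0 0 12 0 0.3;0 0 0 0 16 0 0.3;0 0 0 0 20 0 0.3;0 0 0 0 23 0 0.3;0 0 0 0 25 0 0.3;0 0 0 0 27 0 0.3;0 0 0 0 28 0 0.3;0 0 0 0 28 0 0.3",
  "newtons": 5
}}

```text
time_s: 6.13
ee_pos: [0.5318, -0.3478, 0.0104]
eef_rot: [-1.568, 0.004, -0.002]
force: [-0.3, -0.6, -0.6]
grip_width: 0.0609
```

Request:
{"fn": "send_rows", "kwargs": {
  "series": "0 0 0 0 0.5 0 0.3;0 0 0 0 0.5 0 0.3;0 0 0 0 0.5 0 -0.2;0 0 0 0 0.5 0 -0.6;0 0 0 0 0.5 0 -0.6;0 0 0 0 0.5 0 -0.6;0 0 0 0 0.5 0 -0.6;0 0 0 0 0.5 0 -0.6;0 0 0 0 0.5 0 -0.6;0 0 0 0 0.5 0 -0.6"
}}

```text
time_s: 6.97
ee_pos: [0.5332, -0.3489, 0.0084]
eef_rot: [-1.571, -0.0, -0.002]
force: [-1.3, 0.9, 2.8]
grip_width: 0.0325
```

```bash
python3 - <<'E'
from h import *
o=get_obs();im=camera("wrist");cv2.imwrite("pics/w4.png",im[100:350,200:440,::-1]);print(o['ee_pos'],o['grip_width'],o['force'])
E
```

```text
[ 0.53323519 -0.34892255  0.00835224] 0.032500194910016655 [-1.31050163  0.91791145  2.81144923]
```

The grip now stops at 32.5 mm, which is the cell, so the real fingertips are about 42 mm behind the reported TCP. I'll open, go 14 mm lower for a full pad grip, then close and lift.

Request:
{"fn": "send_rows", "kwargs": {
  "series": "0 0 0 0 0 0 0.0;0 0 0 0 0 0 0.1;0 0 0 0 0 0 0.1;0 0 0 0 0.7 0 0.1;0 0 0 0 1.4 0 0.1;0 0 0 0 1.4 0 0.1;0 0 0 0 1.4 0 -0.6;0 0 0 0 1.4 0 -0.6;0 0 0 0 1.4 0 -0.6;0 0 0 0 1.4 0 -0.6",
  "newtons": 25
}}

```text
time_s: 7.85
ee_pos: [0.5332, -0.3488, -0.0057]
eef_rot: [-1.571, -0.0, -0.002]
force: [-0.8, -0.1, -0.3]
grip_width: 0.0322
```

```bash
python3 - <<'E'
from h import *
o=get_obs();im=camera("wrist");cv2.imwrite("pics/w5.png",cv2.resize(im[150:300,240:400,::-1],None,fx=4,fy=4));np.save("o5.npy",o,allow_pickle=True);print(o['ee_pos'],o['grip_width'],o['force'])
E
```

```text
[ 0.53323758 -0.34883659 -0.00572374] 0.03217184375741355 [-0.7520602  -0.06819612 -0.32202056]
```

View pics/w5.png

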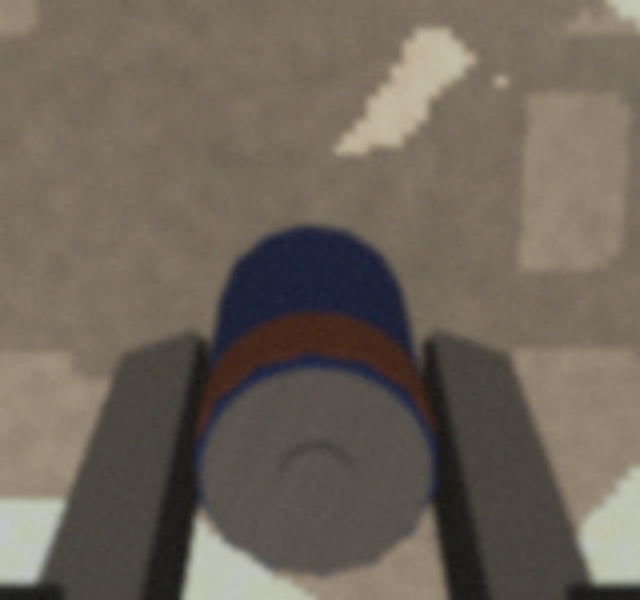

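```bash
python3 - <<'E'
from h import *
o=np.load("o5.npy",allow_pickle=True).item();C=cam("wrist",o)
p=onz(C,[319.5,267],.058)[0];print("cell axis in tool",Ro.from_euler('xyz',o['eef_rot']).inv().apply(p-o['ee_pos'])*1000)
go([.56,0,.29],0)
E
```

```text
cell axis in tool [  1.92123633 -63.7232464   -0.89578977]
turn [ 0.   -0.02  0.  ] shift [  2.62 -29.58  34.88] q [-0.64  0.67  1.4  -0.    1.07 -0.64]
```

Request:
{"fn": "send_rows", "kwargs": {
  "series": "0 0 0 0 -4 0 -0.6;0 0 0 0 -8 0 -0.6;0 0 0 0 -12 0 -0.6;0 0 0 0 -16 0 -0.6;0 0 0 0 -20 0 -0.6;0 0 0 0 -24 0 -0.6;0 0 0 0 -27 0 -0.6;0 0 0 0 -29 0 -0.6;0 0 0 0 -29.6 0 -0.6;0 0 0 0 -29.6 0 -0.6"
}}

```text
time_s: 8.73
ee_pos: [0.5334, -0.349, 0.2911]
eef_rot: [-1.572, -0.002, -0.002]
force: [0.0, 0.4, -2.3]
grip_width: 0.0322
```

Request:
{"fn": "send_rows", "kwargs": {
  "series": "0 0 0 0 0 4 -0.6;0 0 0 0 0 8 -0.6;0 0 0 0.5 0 12 -0.6;0 0 0 1 0 16 -0.6;0 0 0 2 0 20 -0.6;0 0 0 2.7 0 24 -0.6;0 0 0 2.7 0 28 -0.6;0 0 0 2.7 0 31 -0.6;0 0 0 2.7 0 34 -0.6;0 0 0 2.7 0 35 -0.6"
}}

```text
time_s: 9.57
ee_pos: [0.5601, 0.0047, 0.2879]
eef_rot: [-1.57, 0.003, 0.001]
force: [0.5, 0.3, -0.9]
grip_width: 0.0325
```

Request:
{"fn": "send_rows", "kwargs": {
  "series": "0 0 0 0 0 0 -0.6;0 0 0 0 0 0 -0.6;0 0 0 0 0 0 -0.6;0 0 0 0 0 0 -0.6;0 0 0 0 0 0 -0.6;0 0 0 0 0 0 -0.6;0 0 0 0 0 0 -0.6;0 0 0 0 0 0 -0.6;0 0 0 0 0 0 -0.6;0 0 0 0 0 0 -0.6"
}}

```text
time_s: 10.4
ee_pos: [0.5608, 0.0011, 0.2901]
eef_rot: [-1.571, -0.0, -0.002]
force: [1.1, -0.4, -1.8]
grip_width: 0.0323
```

```bash
python3 - <<'E'
from h import *
o=get_obs();im=camera("wrist");cv2.imwrite("pics/w6raw.png",im[:,:,::-1]);cv2.imwrite("pics/w6.png",cv2.resize(im[40:240,200:440,::-1],None,fx=3,fy=3,interpolation=cv2.INTER_CUBIC));np.save("o6.npy",o,allow_pickle=True);print(o['ee_pos'],o['eef_rot'],o['grip_width'],o['force'])
print(proj(cam("wrist",o),[[.565,.065,.191],[.495,-.123,.027]]))
E
```

```text
[0.56079183 0.00114592 0.29006742] [-1.57081332e+00 -2.53333309e-06 -1.76701722e-03] 0.03227283194968774 [ 1.1012396  -0.38217467 -1.79724817]
[[321.27503651 123.842961  ]
 [277.40810114 235.60304495]]
```

View pics/w6.png

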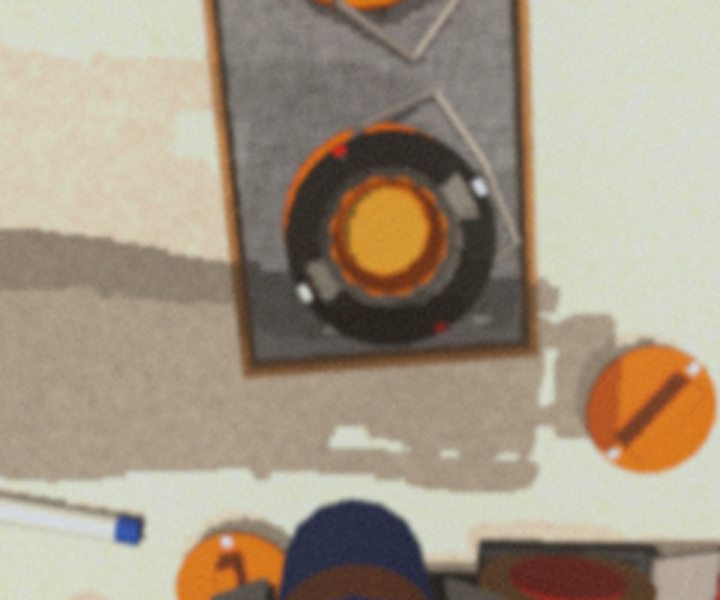

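The wrist view shows the open collar centred at (330.3,119.7) full frame. White slot marks are at crop (480,187) and (305,292), red stops at (340,150) and (440,327), and the cell is still in the jaws.

```bash
python3 - <<'E'
from h import *
o=np.load("o6.npy",allow_pickle=True).item();C=cam("wrist",o)
m=np.array([[480,187],[305,292],[340,150],[440,327]])/3+[200,40]
P=onz(C,m,.191);print(P.round(4),P.mean(0));print(np.degrees(np.arctan2(*(P[0]-P[1])[1::-1])),np.degrees(np.arctan2(*(P[2]-P[3])[1::-1])),np.linalg.norm(P[0]-P[1]),np.linalg.norm(P[2]-P[3]))
b=cv2.imread("pics/w6raw.png")
c=P.mean(0);q=np.array([[i,j] for i in range(295,366) for j in range(85,156)])
# outer dark ring fit
hsv=cv2.cvtColor(b,40);msk=((hsv[...,2]<70)).astype(np.uint8);msk[:80]=0;msk[158:]=0;msk[:,:290]=0;msk[:,370:]=0
msk=cv2.morphologyEx(msk,cv2.MORPH_OPEN,np.ones((5,5)));k=max(cv2.findContours(msk,0,2)[0],key=cv2.contourArea)
print(cv2.fitEllipse(k),onz(C,cv2.fitEllipse(k)[0],.191))
# top view cross-check: expected pixel of the estimate
print(proj(cam("top"),c),proj(cam("scene"),c))
go([c[0]-.0019,c[1]+.0009,.24],0)
E
```

```text
[[0.6019 0.0851 0.191 ]
 [0.5458 0.0521 0.191 ]
 [0.5575 0.0963 0.191 ]
 [0.5901 0.0406 0.191 ]] [0.5738222  0.06852545 0.191     ]
30.463749232290528 120.3365971147406 0.06501064422127155 0.0645461038514039
((321.98284912109375, 107.466064453125), (34.87245178222656, 59.70775604248047), 53.533451080322266) [[0.56567146 0.08034283 0.191     ]]
[[251.54377348 178.92615441]] [[374.189993   150.80318459]]
turn [ 0.   -0.02  0.  ] shift [1.1  5.01 6.83] q [-0.06  0.27  1.28 -0.    1.59 -0.06]
```

Wrist estimate of the mouth is (0.574, 0.0685), slot axis about 30.5°. My dark-ring ellipse fit failed, so I ignore it and use the four marks, which agree with each other. The jaw-centred cell read +1.9 mm in tool x, so I subtract that as camera bias. Next I move over the mouth and go down gently.

Request:
{"fn": "send_rows", "kwargs": {
  "series": "0 0 0 0.5 0 3 -0.6;0 0 0 1.1 1 5 -0.6;0 0 0 1.1 2 6.8 -0.6;0 0 0 1.1 3 6.8 -0.6;0 0 0 1.1 5 6.8 -0.6;0 0 0 1.1 7 6.8 -0.6;0 0 0 1.1 8.5 6.8 -0.6;0 0 0 1.1 9.3 6.8 -0.6;0 0 0 1.1 9.3 6.8 -0.6;0 0 0 1.1 9.3 6.8 -0.6"
}}

```text
time_s: 11.28
ee_pos: [0.5721, 0.0688, 0.1976]
eef_rot: [-1.571, -0.0, -0.002]
force: [0.3, 0.2, -1.0]
grip_width: 0.0329
```

Request:
{"fn": "send_rows", "kwargs": {
  "series": "0 0 0 0 0.4 0 -0.6;0 0 0 0 0.8 0 -0.6;0 0 0 0 1.2 0 -0.6;0 0 0 0 1.6 0 -0.6;0 0 0 0 2.0 0 -0.6;0 0 0 0 2.3 0 -0.6;0 0 0 0 2.6 0 -0.6;0 0 0 0 2.8 0 -0.6;0 0 0 0 2.8 0 -0.6;0 0 0 0 2.8 0 -0.6"
}}

```text
time_s: 12.12
ee_pos: [0.5719, 0.0692, 0.1691]
eef_rot: [-1.571, 0.0, -0.002]
force: [0.9, 0.2, -1.1]
grip_width: 0.0326
```

```bash
python3 - <<'E'
from h import *
o=get_obs();im=camera("wrist");cv2.imwrite("pics/w7.png",cv2.resize(im[110:310,220:420,::-1],None,fx=3,fy=3,interpolation=cv2.INTER_CUBIC));print(o['ee_pos'],o['eef_rot'],o['grip_width'],o['force'],o['moment'])
E
```

```text
[0.57189899 0.06915293 0.16907662] [-1.57079979e+00  6.75549377e-05 -1.75510061e-03] 0.032598192835062656 [ 0.86773209  0.16353284 -1.12489677] [-0.03726429  0.10012329  0.03565868]
```

View pics/w7.png

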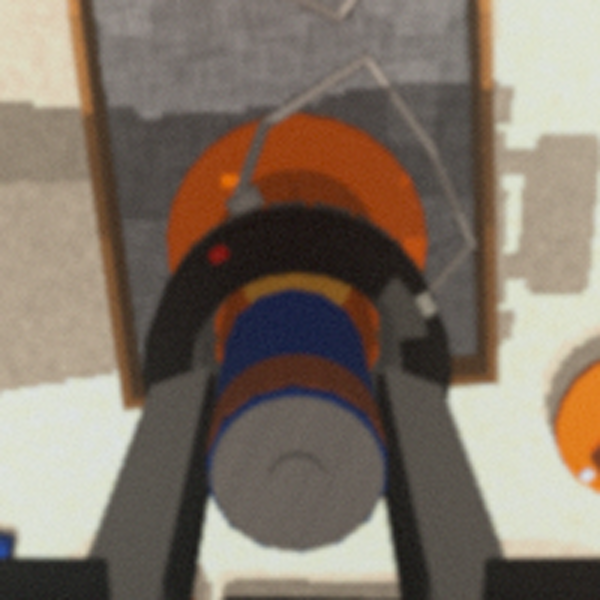

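The picture shows the cell centred on the collar (cell axis at x≈298, collar at x≈297) with its lower end in the opening and no contact force. I lower it further and check the force.

Request:
{"fn": "send_rows", "kwargs": {
  "series": "0 0 0 0 0.3 0 -0.6;0 0 0 0 0.6 0 -0.6;0 0 0 0 0.9 0 -0.6;0 0 0 0 1.1 0 -0.6;0 0 0 0 1.3 0 -0.6;0 0 0 0 1.5 0 -0.6;0 0 0 0 1.5 0 -0.6;0 0 0 0 1.5 0 -0.6;0 0 0 0 1.5 0 -0.6;0 0 0 0 1.5 0 -0.6"
}}

```text
time_s: 13.0
ee_pos: [0.572, 0.0692, 0.1542]
eef_rot: [-1.571, -0.0, -0.002]
force: [0.1, -0.2, -1.7]
grip_width: 0.0328
```

Request:
{"fn": "send_rows", "kwargs": {
  "series": "0 0 0 0 0 0 -0.2;0 0 0 0 0 0 0;0 0 0 0 0 0 0;0 0 0 0 0 0 0;0 0 0 0 0 0 0;0 0 0 0 0 0 0;0 0 0 0 0 0 0;0 0 0 0 0 0 0;0 0 0 0 0 0 0;0 0 0 0 0 0 0"
}}

```text
time_s: 13.83
ee_pos: [0.5719, 0.0691, 0.1541]
eef_rot: [-1.571, -0.0, -0.002]
force: [-0.8, 0.2, -0.3]
grip_width: 0.0472
```

```bash
python3 - <<'E'
from h import *
o=get_obs();im=camera("wrist");cv2.imwrite("pics/w8.png",cv2.resize(im[110:310,220:420,::-1],None,fx=3,fy=3,interpolation=cv2.INTER_CUBIC));print(o['ee_pos'],o['eef_rot'],o['grip_width'],o['force'],o['moment'])
E
```

```text
[0.57191579 0.0691426  0.1541009 ] [-1.57079542e+00 -5.03004591e-05 -1.75672545e-03] 0.04723962650065099 [-0.8431978   0.19540189 -0.25897   ] [-0.05255275  0.07545728  0.00171841]
```

View pics/w8.png

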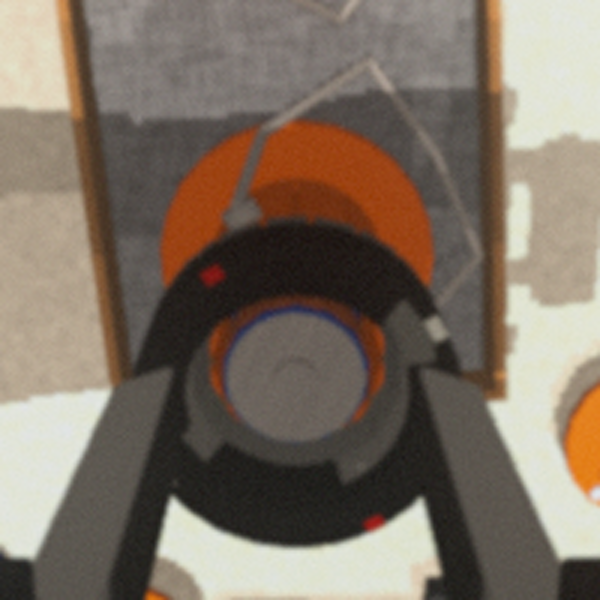

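The cell has dropped in: its top is inside the collar, level and centred at crop (297,372). Red marks at (213,275) and (375,523) put the mouth at pixel (318,243). Next I lift and look at the cap from above.

Request:
{"fn": "send_rows", "kwargs": {
  "series": "0 0 0 0 -4 0 0;0 0 0 0 -8 0 0;0 0 0 0 -9 0 0;0 0 0 -2 -9 -4 0;0 0 0 -3 -9 -8 0;0 0 0 -5 -9 -12 -0.3;0 0 0 -7 -9 -16 -0.3;0 0 0 -7.7 -9 -20 -0.3;0 0 0 -7.7 -9 -24 -0.3;0 0 0 -7.7 -9 -25.9 -0.3"
}}

```text
time_s: 14.72
ee_pos: [0.4935, -0.1931, 0.2445]
eef_rot: [-1.572, -0.001, -0.004]
force: [0.1, -0.0, 0.0]
grip_width: 0.0331
```

Request:
{"fn": "send_rows", "kwargs": {
  "series": "0 0 0 0 3 0 -0.3;0 0 0 0 5 0 -0.3;0 0 0 0 5 0 -0.3;0 0 0 0 5 0 -0.3;0 0 0 0 5 0 -0.3;0 0 0 0 5 0 -0.3;0 0 0 0 5 0 -0.3;0 0 0 0 5 0 -0.3;0 0 0 0 5 0 -0.3;0 0 0 0 5 0 -0.3"
}}

```text
time_s: 15.55
ee_pos: [0.4945, -0.1897, 0.1943]
eef_rot: [-1.571, -0.0, -0.002]
force: [-0.2, 0.2, 0.7]
grip_width: 0.0325
```

```bash
python3 - <<'E'
from h import *
o=get_obs();im=camera("wrist");cv2.imwrite("pics/w9raw.png",im[:,:,::-1]);np.save("o9.npy",o,allow_pickle=True)
cv2.imwrite("pics/w9.png",cv2.resize(im[60:220,200:440,::-1],None,fx=3.3333,fy=3.3333,interpolation=cv2.INTER_CUBIC));print(o['ee_pos'],o['eef_rot'],o['grip_width'])
print(proj(cam("wrist",o),[.495,-.123,.027]))
o['ee_pos']=np.array([.57191579,.0691426,.1541]);o['eef_rot']=np.array([-1.5708,0,-.00176])
print("mouth",onz(cam("wrist",o),[318,243],.191),onz(cam("wrist",o),[[319,234]],.175))
E
```

```text
[ 0.49453244 -0.18965681  0.19433444] [-1.57096391e+00 -3.15754452e-04 -1.54101058e-03] 0.03254645287850037
[[317.55752299 117.61894626]]
mouth [[0.57299521 0.06998794 0.191     ]] [[0.57363445 0.06914389 0.175     ]]
```

View pics/w9.png

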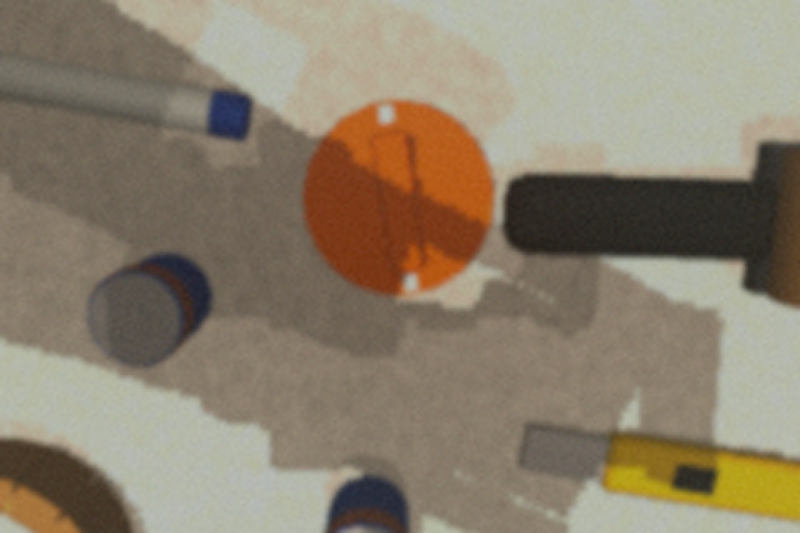

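The cap disc is centred at crop (399,198), with white marks at (386,115) and (411,282) giving the bar direction. The tape-gun handle starts about 9 px (crop) to the right of the disc, and the marker is clear.

```bash
python3 - <<'E'
from h import *
o=np.load("o9.npy",allow_pickle=True).item();C=cam("wrist",o)
P=onz(C,np.array([[386,115],[411,282]])/3.3333+[200,60],.027);m=P.mean(0);d=P[0]-P[1];a=np.degrees(np.arctan2(d[1],d[0]));print(P,m,a,np.linalg.norm(d))
go([m[0]-.0022,m[1],.09],np.radians(a-90),o);go([m[0]-.0022,m[1],-.012],np.radians(a-90),o)
E
```

```text
[[ 0.49304797 -0.09703791  0.027     ]
 [ 0.50179472 -0.15450809  0.027     ]] [ 0.49742135 -0.125773    0.027     ] 98.6537997847126 0.05813198555934606
turn [ 0.   -1.75  0.  ] shift [ 0.06 10.43  6.39] q [-0.44  0.23  1.54 -0.    1.37 -0.43]
turn [ 0.   -1.75  0.  ] shift [ 0.05 20.63  6.39] q [-0.44  0.23  1.54 -0.    1.37 -0.43]
```

Request:
{"fn": "send_rows", "kwargs": {
  "series": "0 -1 0 0 0 4 -0.36;0 -1.7 0 0 2 6.4 -0.36;0 -1.7 0 0 5 6.4 -0.36;0 -1.7 0 0 9 6.4 -0.36;0 -1.7 0 0 13 6.4 -0.36;0 -1.7 0 0 16 6.4 -0.36;0 -1.7 0 0 17.5 6.4 -0.36;0 -1.7 0 0 18.5 6.4 -0.36;0 -1.7 0 0 18.5 6.4 -0.36;0 -1.7 0 0 18.5 6.4 -0.36"
}}

```text
time_s: 16.43
ee_pos: [0.4949, -0.1259, 0.0097]
eef_rot: [-1.571, -0.0, 0.147]
force: [-0.2, -0.1, 0.5]
grip_width: 0.0302
```

Request:
{"fn": "send_rows", "kwargs": {
  "series": "0 0 0 0 0.3 0 -0.36;0 0 0 0 0.6 0 -0.36;0 0 0 0 0.9 0 -0.36;0 0 0 0 1.2 0 -0.36;0 0 0 0 1.4 0 -0.36;0 0 0 0 1.6 0 -0.36;0 0 0 0 1.6 0 -0.36;0 0 0 0 1.6 0 -0.36;0 0 0 0 1.6 0 -0.36;0 0 0 0 1.6 0 -0.36"
}}

```text
time_s: 17.27
ee_pos: [0.4946, -0.1257, -0.0068]
eef_rot: [-1.571, -0.0, 0.147]
force: [0.3, 0.3, 0.3]
grip_width: 0.0301
```

Request:
{"fn": "send_rows", "kwargs": {
  "series": "0 0 0 0 0.1 0 -0.36;0 0 0 0 0.2 0 -0.36;0 0 0 0 0.3 0 -0.36;0 0 0 0 0.4 0 -0.36;0 0 0 0 0.5 0 -0.36;0 0 0 0 0.5 0 -0.36;0 0 0 0 0.5 0 -0.36;0 0 0 0 0.5 0 -0.36;0 0 0 0 0.5 0 -0.36;0 0 0 0 0.5 0 -0.36"
}}

```text
time_s: 18.1
ee_pos: [0.4947, -0.1258, -0.011]
eef_rot: [-1.571, -0.0, 0.147]
force: [-6.8, 0.8, 14.1]
grip_width: 0.03
```

Request:
{"fn": "send_rows", "kwargs": {
  "series": "0 0 0 0 0.1 0 -0.36;0 0 0 0 0.2 0 -0.36;0 0 0 0 0.3 0 -0.36;0 0 0 0 0.3 0 -0.36;0 0 0 0 0.3 0 -0.36;0 0 0 0 0.3 0 -0.36;0 0 0 0 0.3 0 -0.36;0 0 0 0 0.3 0 -0.36;0 0 0 0 0.3 0 -0.36;0 0 0 0 0.3 0 -0.36"
}}

```text
time_s: 18.93
ee_pos: [0.495, -0.126, -0.0114]
eef_rot: [-1.572, -0.001, 0.147]
force: [-21.7, 3.8, 54.8]
grip_width: 0.0299
```

Disc contact came at TCP z≈-0.0107, so the true fingertips are about 38 mm behind the reported TCP. I back off to just clear the disc and grip the bar.

Request:
{"fn": "send_rows", "kwargs": {
  "series": "0 0 0 0 -0.45 0 -0.36;0 0 0 0 -0.45 0 -0.36;0 0 0 0 -0.45 0 -0.36;0 0 0 0 -0.45 0 -0.9;0 0 0 0 -0.45 0 -0.9;0 0 0 0 -0.45 0 -0.9;0 0 0 0 -0.45 0 -0.9;0 0 0 0 -0.45 0 -0.9;0 0 0 0 -0.45 0 -0.9;0 0 0 0 -0.45 0 -0.9",
  "newtons": 60
}}

```text
time_s: 19.77
ee_pos: [0.4944, -0.1257, -0.0106]
eef_rot: [-1.571, 0.0, 0.147]
force: [0.2, -0.5, 0.2]
grip_width: 0.0113
```

```bash
python3 - <<'E'
from h import *
o=get_obs();im=camera("wrist");cv2.imwrite("pics/w10.png",cv2.resize(im[150:310,220:420,::-1],None,fx=3,fy=3,interpolation=cv2.INTER_CUBIC));np.save("o10.npy",o,allow_pickle=True);print(o['ee_pos'],o['eef_rot'],o['grip_width'],o['force'])
E
```

```text
[ 0.49438766 -0.12566745 -0.01058578] [-1.57061755e+00  4.04381195e-04  1.46627576e-01] 0.01128580985844978 [ 0.20579183 -0.54211384  0.1850859 ]
```

View pics/w10.png

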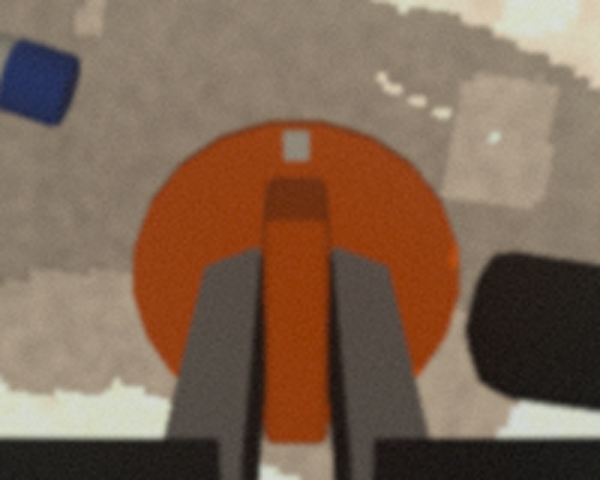

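```bash
python3 - <<'E'
from h import *
o=np.load("o10.npy",allow_pickle=True).item();C=cam("wrist",o)
R=Ro.from_euler('xyz',o['eef_rot']).inv()
P=onz(C,np.array([[297,218],[297,443]])/3+[220,150],.051);print(R.apply(P-o['ee_pos'])*1000,R.apply(P.mean(0)-o['ee_pos'])*1000)
Q=onz(C,np.array([[296,147],[297,120]])/3+[220,150],.027);print(R.apply(Q-o['ee_pos'])*1000)
Q=onz(C,np.array([[133,272],[460,272]])/3+[220,150],.027);print(R.apply(Q-o['ee_pos'])*1000)
go([.572,.068,.30],np.radians(120.5))
E
```

```text
[[  1.4938059  -61.58217196  23.59404352]
 [  1.50536777 -61.59027216 -21.68833718]] [  1.49958684 -61.58622206   0.95285317]
[[  1.33138148 -37.58110534  29.17969229]
 [  1.52590613 -37.58020507  34.65537637]]
[[-31.96503642 -37.57241062   2.50019457]
 [ 34.8188819  -37.59941653   2.50160879]]
turn [-1.000e-02 -2.242e+01 -0.000e+00] shift [ 10.49 -31.06  18.03] q [-0.32  0.44  1.79 -0.    0.91 -0.47]
```

The cap is held (width 11.3 mm) with its bar along the tool's z axis, centred to within 1 mm. I'll lift it, turn towards yaw 120.5°, and hover beside the mouth so I can look at the collar at the insertion yaw.

Request:
{"fn": "send_rows", "kwargs": {
  "series": "0 0 0 0 -2 0 -0.9;0 0 0 0 -6 0 -0.9;0 0 0 0 -10 0 -0.9;0 -1.4 0 0 -14 0 -0.9;0 -2.8 0 0 -18 0 -0.9;0 -4.2 0 0 -22 0 -0.9;0 -5.6 0 0 -26 0 -0.9;0 -7 0 0 -29 0 -0.9;0 -8.4 0 0 -30 0 -0.9;0 -9.8 0 0 -30 0 -0.9"
}}

```text
time_s: 20.65
ee_pos: [0.4953, -0.1259, 0.2928]
eef_rot: [-1.576, -0.001, 1.008]
force: [-0.8, -0.4, -0.3]
grip_width: 0.0117
```

```bash
python3 - <<'E'
from h import *
o=get_obs();print(o['ee_pos'],o['eef_rot'],o['grip_width'],o['force'])
go([.6275,.1025,.29],np.radians(120.5))
E
```

```text
[ 0.49528003 -0.12593018  0.29281231] [-1.57570763e+00 -1.21899502e-03  1.00792327e+00] 0.011702902660588961 [-0.76745857 -0.40121055 -0.32589403]
turn [  0.06 -12.55  -0.02] shift [26.37  0.31  1.01] q [-0.32  0.14  1.42  0.    1.57 -1.33]
```

Request:
{"fn": "send_rows", "kwargs": {
  "series": "0 -1.4 0 3 0 0 -0.9;0 -2.8 0 6.5 0 0 -0.9;0 -4.2 0 10 0 0.2 -0.9;0 -5.6 0 14 0 0.4 -0.9;0 -7 0 18 0 0.6 -0.9;0 -8.4 0 21 0 0.8 -0.9;0 -9.8 0 24 0 1 -0.9;0 -11.2 0 26 0 1 -0.9;0 -12.5 0 26.4 0 1 -0.9;0 -12.5 0 26.4 0 1 -0.9"
}}

```text
time_s: 21.48
ee_pos: [0.6286, 0.1034, 0.2886]
eef_rot: [-1.57, -0.001, 2.1]
force: [-0.1, 0.5, -0.4]
grip_width: 0.0117
```

Request:
{"fn": "send_rows", "kwargs": {
  "series": "0 0 0 0 0 0 -0.9;0 0 0 0 0 0 -0.9;0 0 0 0 0 0 -0.9;0 0 0 0 0 0 -0.9;0 0 0 0 0 0 -0.9;0 0 0 0 0 0 -0.9;0 0 0 0 0 0 -0.9;0 0 0 0 0 0 -0.9;0 0 0 0 0 0 -0.9;0 0 0 0 0 0 -0.9"
}}

```text
time_s: 22.32
ee_pos: [0.6284, 0.1021, 0.2895]
eef_rot: [-1.571, -0.0, 2.093]
force: [-0.4, 0.2, -1.1]
grip_width: 0.0119
```

```bash
python3 - <<'E'
from h import *
o=get_obs();im=camera("wrist");cv2.imwrite("pics/w11.png",cv2.resize(im[40:240,200:440,::-1],None,fx=3,fy=3,interpolation=cv2.INTER_CUBIC));np.save("o11.npy",o,allow_pickle=True);print(o['ee_pos'],o['eef_rot'],o['grip_width'],o['force'])
print(proj(cam("wrist",o),[.5715,.0695,.191]))
E
```

```text
[0.62836002 0.10209808 0.28953974] [-1.57074476e+00 -3.14043246e-05  2.09255878e+00] 0.011859788250984335 [-0.36580578  0.15316712 -1.13611186]
[[320.07332645 122.68273085]]
```

View pics/w11.png

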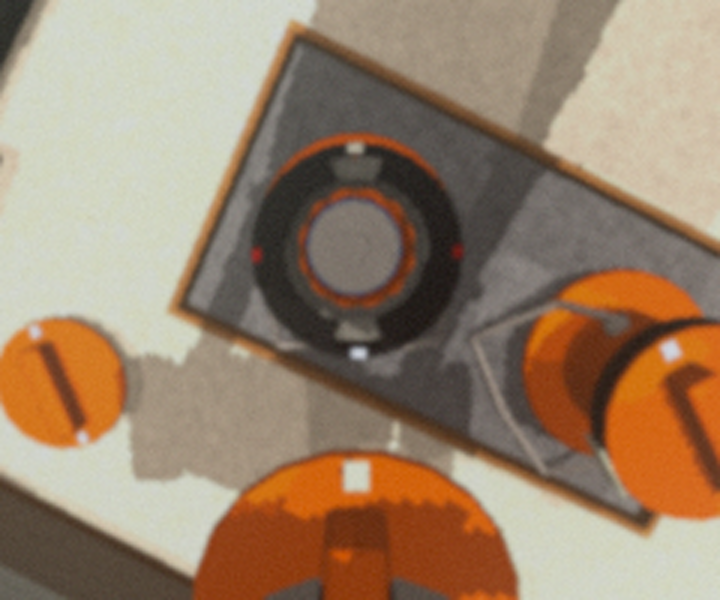

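At the insertion yaw, the collar's white marks are at (355,147) and (359,353), almost in line with the held cap's bar and its mark (356,476). The cell stands centred in the tube.

```bash
python3 - <<'E'
from h import *
o=np.load("o11.npy",allow_pickle=True).item();C=cam("wrist",o);r=Ro.from_euler('xyz',o['eef_rot'])
m=np.array([[355,147],[359,353],[257,255],[457,252]])/3+[200,40]
P=onz(C,m,.191);T=r.inv().apply(P-o['ee_pos'])*1000;print(T.round(1),T.mean(0),P.mean(0))
d=T[0]-T[1];print("x dev deg",np.degrees(np.arctan2(d[0],d[2])),np.degrees(np.arctan2(T[3,2]-T[2,2],T[3,0]-T[2,0])))
q=onz(C,np.array([[356,476]])/3+[200,40],o['ee_pos'][2]+.0376);print("cap mark",r.inv().apply(q-o['ee_pos'])*1000)
E
```

```text
[[ -1.6  98.5  96.6]
 [ -0.3  98.5  31.5]
 [-33.2  98.5  63.4]
 [ 31.3  98.5  64.3]] [-0.95743334 98.543008   63.95234353] [0.57338828 0.06939377 0.191     ]
x dev deg -1.1447759210555246 0.8262413617430663
cap mark [[ -1.34095472 -37.59849933  29.91938619]]
```

```bash
python3 - <<'E'
from h import *
for _ in range(2): print(camera_info("wrist")['mount'].round(5),camera_info("wrist")['K'][:2,2])
o=np.load("o10.npy",allow_pickle=True).item();print(o['eef_rot'],o['ee_pos'])
C=cam("wrist",o);r=Ro.from_euler('xyz',o['eef_rot']).inv();print(r.apply(onz(C,[[318.67,199]],.027)-o['ee_pos'])*1000)
E
```

```text
[[ 1.0000e+00 -2.0000e-04 -6.3000e-04 -1.4100e-03]
 [ 5.5000e-04 -2.8846e-01  9.5749e-01 -2.1713e-01]
 [-3.7000e-04 -9.5749e-01 -2.8846e-01  8.3920e-02]
 [ 0.0000e+00  0.0000e+00  0.0000e+00  1.0000e+00]] [318.34796418 198.80144333]
[[ 1.0000e+00 -2.0000e-04 -6.3000e-04 -1.4100e-03]
 [ 5.5000e-04 -2.8846e-01  9.5749e-01 -2.1713e-01]
 [-3.7000e-04 -9.5749e-01 -2.8846e-01  8.3920e-02]
 [ 0.0000e+00  0.0000e+00  0.0000e+00  1.0000e+00]] [318.34796418 198.80144333]
[-1.57061755e+00  4.04381195e-04  1.46627576e-01] [ 0.49438766 -0.12566745 -0.01058578]
[[ -1.33900838 -37.57993076  29.70951867]]
```

The reported wrist mount drifts between calls, so I use differences within one picture. The mouth is +63.2 mm in z and +0.4 mm in x from the cap in tool axes, and needs a -0.2 unit turn. I move over it and go down to just above the rim.

Request:
{"fn": "send_rows", "kwargs": {
  "series": "0 -0.1 0 0 0 2 -0.9;0 -0.2 0 0 0 4.5 -0.9;0 -0.2 0 0 0 6.3 -0.9;0 -0.2 0 0 1 6.3 -0.9;0 -0.2 0 0 3 6.3 -0.9;0 -0.2 0 0 5 6.3 -0.9;0 -0.2 0 0 7 6.3 -0.9;0 -0.2 0 0 8.5 6.3 -0.9;0 -0.2 0 0 9.5 6.3 -0.9;0 -0.2 0 0 9.5 6.3 -0.9"
}}

```text
time_s: 23.2
ee_pos: [0.5732, 0.0708, 0.1922]
eef_rot: [-1.568, -0.002, 2.11]
force: [-0.4, 0.2, -0.6]
grip_width: 0.0115
```

Request:
{"fn": "send_rows", "kwargs": {
  "series": "0 0 0 0 0.3 0 -0.9;0 0 0 0 0.6 0 -0.9;0 0 0 0 0.9 0 -0.9;0 0 0 0 1.1 0 -0.9;0 0 0 0 1.3 0 -0.9;0 0 0 0 1.5 0 -0.9;0 0 0 0 1.5 0 -0.9;0 0 0 0 1.5 0 -0.9;0 0 0 0 1.5 0 -0.9;0 0 0 0 1.5 0 -0.9"
}}

```text
time_s: 24.03
ee_pos: [0.5738, 0.0707, 0.1797]
eef_rot: [-1.571, 0.0, 2.11]
force: [0.4, 0.3, -1.0]
grip_width: 0.0115
```

```bash
python3 - <<'E'
from h import *
o=get_obs();print(o['ee_pos'],o['eef_rot'],o['grip_width'],o['force'],o['moment'],o['qpos'])
im=camera("wrist");cv2.imwrite("pics/w12.png",cv2.resize(im[120:320,200:440,::-1],None,fx=3,fy=3,interpolation=cv2.INTER_CUBIC))
E
```

```text
[0.57383126 0.07068713 0.17972649] [-1.57102191e+00  1.08100300e-04  2.11011017e+00] 0.011465598330433901 [ 0.37844752  0.31206882 -0.98825774] [ 0.04541535  0.03779627 -0.0291352 ] [ 5.92169148e-02  3.53759982e-01  1.42071228e+00  8.48309254e-06
  1.36687039e+00 -2.05089499e+00]
```

Request:
{"fn": "send_rows", "kwargs": {
  "series": "0 0 0 0 0.2 0 -0.9;0 0 0 0 0.4 0 -0.9;0 0 0 0 0.6 0 -0.9;0 0 0 0 0.8 0 -0.9;0 0 0 0 0.9 0 -0.9;0 0 0 0 0.9 0 -0.9;0 0 0 0 0.9 0 -0.9;0 0 0 0 0.9 0 -0.9;0 0 0 0 0.9 0 -0.9;0 0 0 0 0.9 0 -0.9"
}}

```text
time_s: 24.92
ee_pos: [0.5738, 0.0707, 0.1707]
eef_rot: [-1.571, 0.0, 2.11]
force: [-0.6, 0.7, -0.4]
grip_width: 0.0116
```

Request:
{"fn": "send_rows", "kwargs": {
  "series": "0 0 0 0 0.1 0 -0.9;0 0 0 0 0.2 0 -0.9;0 0 0 0 0.3 0 -0.9;0 0 0 0 0.4 0 -0.9;0 0 0 0 0.5 0 -0.9;0 0 0 0 0.5 0 -0.9;0 0 0 0 0.5 0 -0.9;0 0 0 0 0.5 0 -0.9;0 0 0 0 0.5 0 -0.9;0 0 0 0 0.5 0 -0.9"
}}

```text
time_s: 25.75
ee_pos: [0.5738, 0.0707, 0.1657]
eef_rot: [-1.571, 0.0, 2.11]
force: [-0.2, 0.0, 2.2]
grip_width: 0.0121
```

Request:
{"fn": "send_rows", "kwargs": {
  "series": "0 0 0 0 0.15 0 -0.9;0 0 0 0 0.3 0 -0.9;0 0 0 0 0.45 0 -0.9;0 0 0 0 0.6 0 -0.9;0 0 0 0 0.7 0 -0.9;0 0 0 0 0.8 0 -0.9;0 0 0 0 0.8 0 -0.9;0 0 0 0 0.8 0 -0.9;0 0 0 0 0.8 0 -0.9;0 0 0 0 0.8 0 -0.9"
}}

```text
time_s: 26.58
ee_pos: [0.5741, 0.0707, 0.1583]
eef_rot: [-1.572, 0.001, 2.11]
force: [-1.5, -0.8, 8.5]
grip_width: 0.0118
```

Request:
{"fn": "send_rows", "kwargs": {
  "series": "0 0 0 0 0.05 0 -0.9;0 0 0 0 0.1 0 -0.9;0 0 0 0 0.15 0 -0.9;0 0 0 0 0.15 0 -0.9;0 0 0 0 0.15 0 -0.9;0 0 0 0 0.15 0 -0.9;0 0 0 0 0.15 0 -0.9;0 0 0 0 0.15 0 -0.9;0 0 0 0 0.15 0 -0.9;0 0 0 0 0.15 0 -0.9"
}}

```text
time_s: 27.42
ee_pos: [0.5741, 0.0707, 0.1583]
eef_rot: [-1.573, 0.001, 2.11]
force: [-7.6, -1.5, 21.6]
grip_width: 0.0117
```

The cap is flush at TCP z=0.1583 with 22 N of push. Now I twist clockwise in two stages.

Request:
{"fn": "send_rows", "kwargs": {
  "series": "0 0.9 0 0 0 0 -0.9;0 1.8 0 0 0 0 -0.9;0 2.7 0 0 0 0 -0.9;0 3.6 0 0 0 0 -0.9;0 4.5 0 0 0 0 -0.9;0 5.4 0 0 0 0 -0.9;0 6.3 0 0 0 0 -0.9;0 7.2 0 0 0 0 -0.9;0 8.1 0 0 0 0 -0.9;0 9 0 0 0 0 -0.9"
}}

```text
time_s: 28.25
ee_pos: [0.5751, 0.0705, 0.1582]
eef_rot: [-1.575, -0.001, 1.321]
force: [0.6, -2.0, 16.8]
grip_width: 0.0116
```

```bash
python3 - <<'E'
from h import *
o=get_obs();print(o['ee_pos'],o['eef_rot'],o['grip_width'],o['force'],o['moment'])
E
```

```text
[0.57506883 0.07046728 0.15822287] [-1.57533724e+00 -9.01105885e-04  1.32089284e+00] 0.01157366528286354 [ 0.58411518 -2.0454252  16.77763322] [-0.31889454  0.17182926  0.18674442]
```

Request:
{"fn": "send_rows", "kwargs": {
  "series": "0 0.9 0 0 0 0 -0.9;0 1.8 0 0 0 0 -0.9;0 2.7 0 0 0 0 -0.9;0 3.6 0 0 0 0 -0.9;0 4.5 0 0 0 0 -0.9;0 5.4 0 0 0 0 -0.9;0 6.3 0 0 0 0 -0.9;0 7.2 0 0 0 0 -0.9;0 8.1 0 0 0 0 -0.9;0 8.7 0 0 0 0 -0.9"
}}

```text
time_s: 29.08
ee_pos: [0.5742, 0.0702, 0.1582]
eef_rot: [-1.573, -0.002, 0.562]
force: [-8.9, -5.9, 22.8]
grip_width: 0.0115
```

```bash
python3 - <<'E'
from h import *
o=get_obs();print(o['ee_pos'],o['eef_rot'],o['grip_width'],o['force'],o['moment'])
E
```

```text
[0.5742467  0.07017054 0.15823044] [-1.57296765 -0.00165145  0.56160267] 0.011464575506872797 [-8.86055315 -5.85890865 22.81150747] [-1.10240055  2.00637095  0.65606017]
```

Request:
{"fn": "send_rows", "kwargs": {
  "series": "0 0.2 0 0 0 0 -0.9;0 0.4 0 0 0 0 -0.9;0 0.6 0 0 0 0 -0.9;0 0.6 0 0 0 0 -0.9;0 0.6 0 0 0 0 -0.9;0 0.6 0 0 0 0 -0.9;0 0.6 0 0 0 0 -0.9;0 0.6 0 0 0 0 -0.9;0 0.6 0 0 0 0 -0.9;0 0.6 0 0 0 0 -0.9"
}}

```text
time_s: 29.92
ee_pos: [0.5736, 0.0699, 0.1583]
eef_rot: [-1.573, -0.0, 0.514]
force: [-13.1, -5.6, 23.0]
grip_width: 0.0117
```

```bash
python3 - <<'E'
from h import *
o=get_obs();print(o['ee_pos'],o['eef_rot'],o['grip_width'],o['force'],o['moment'])
im=camera("wrist");cv2.imwrite("pics/w13.png",cv2.resize(im[100:320,190:450,::-1],None,fx=3,fy=3,interpolation=cv2.INTER_CUBIC)[:600])
E
```

```text
[0.57357154 0.06990135 0.15825455] [-1.57260248e+00 -1.04814905e-04  5.13754721e-01] 0.011702355476217393 [-13.11237981  -5.64950082  22.98477256] [-1.19303821  2.52041194  0.64047073]
```

View pics/w13.png

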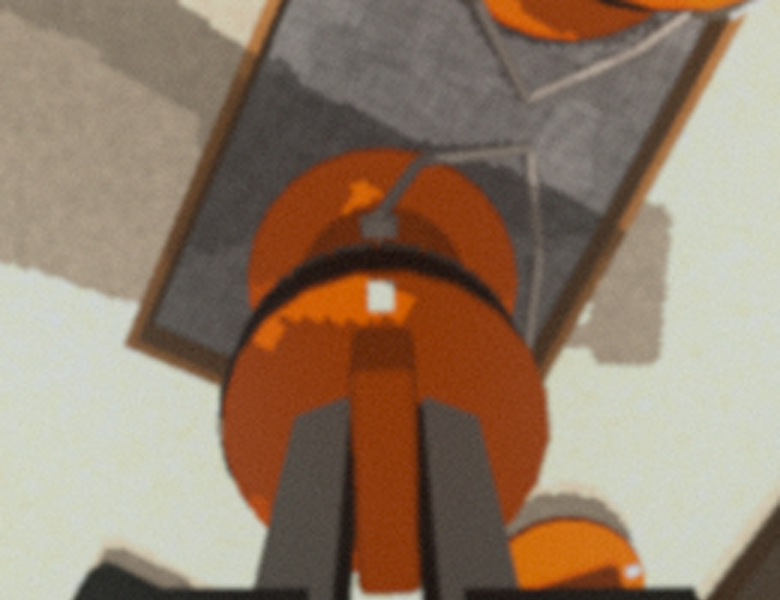

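```bash
python3 - <<'E'
from h import *
print(hand_in());o=get_obs();print(o['time_s'],o['ee_pos'],o['grip_width'],o['force'])
E
```

```text
the job is handed in; nothing more can be done
None
the job is handed in; nothing more can be done
```

The lantern is ready to tape, and I handed the job in with the gripper still holding the cap flush and turned to its stop. `hand_in()` gives no verdict, so what follows is from my own last readings.

**What I did**
- **Cell:** I picked the standing cell farthest to the robot's right, button end up, and dropped it into the battery tube. Two later wrist pictures showed it down in the tube and centred.
- **Cap:** I took the cap nearest the base, set it in the slots and pushed it down to a hard stop. That stop, at a tool height of 0.1583 m, is within 0.1 mm of the flush height I had worked out. I then twisted it clockwise with the push held.

**Last checks before hand-in (about 30 s on the robot's clock)**
- **Turn:** the gripper turned about 91° from where the cap went in. The bar still lies parallel in the fingers. Measured from the slot marks, the cap stands at about 88–89°.
- **Push and grip:** the arm presses down with 23 N, and the grip is set to 60 N on the 11.7 mm bar.
- **Tape gun, roll, marker and cutter:** I never touched them. I did not compare before-and-after pictures of where they lie.

**What disagreed or failed**
- **Tool point:** the real fingertips sit about 38 mm behind the reported one. My first grasp closed above the cell without touching it. I found the offset by touching the cap's disc, at up to 55 N at the wrist, and allowed for it afterwards.
- **Wrist camera:** its calibration drifted by up to about 3 mm between pictures, so I lined up the cap using differences within one picture.
- **Collar fit:** one automatic outline fit of the collar failed and I dropped it.
- **Sideways force:** about 14 N of side load remained at the end, from tool and cap axes that did not quite match.
- **Picture budget:** I viewed 14 pictures against the budget of 10.

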